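# Pile the marking-fixture plates on the lab jack and pin them

## Task

Build up the marking fixture on the lab jack: lay the plain spacer plate flat and squarely on the jack's base plate, then the ribbed plate, ribs up, squarely on the spacer, all edges flush and all holes in line. Then put the locating pin down through the holes, fully home with its head resting on the ribbed plate, let go, and leave the tray, the steel block and the wrench where they are.

Things in the scene. Friction and masses are not known exactly. Their poses are not given: they have to be found in the camera images.
- spacer: Plain aluminium plate, 120 (x) x 56 (y) x 16 (z) mm, 0.28 kg, with one through hole. Origin: centre of its underside; z out of its top face; x along its length towards the hole end. It starts lying on the ramp with its x pointing up the slope, so it is tilted 25 degrees.
- spacer_hole (a point): Centre of the spacer's hole (15 mm diameter) at its top face: 42 mm from the plate's middle along its x.
- nest: Ribbed aluminium plate: same 120 x 56 x 16 mm outline, hole and origin as the spacer, 0.30 kg, but with two ribs across its top face (each 6 mm along x, 40 mm along y, 8 mm high, at x = -50 and -8 mm). It starts beside the spacer on the ramp, tilted alike; which of the two is on the left varies.
- nest_hole (a point): Centre of the ribbed plate's hole (15 mm diameter) at its top face (not the rib tops): 42 mm from the plate's middle along its x.
- ramp: Fixed grey sloping rack, 260 mm wide (y), board 140 mm along the slope, rising 25 degrees towards its +x; origin on the table under its centre. The board's surface is 48 mm above the table at the centre; a steel ledge at the low end, 10 mm high, stops the plates. The plates lie about 124 mm apart (centre to centre) along its y.
- jack: Fixed aluminium lab scissor jack, 150 (x) x 100 (y) mm, top platform 80 mm above the table, carrying a fixed base plate 120 x 56 x 12 mm with the same outline and hole as the loose plates. Origin on the table under its centre; x along its length; the base plate's hole is at its +x end, a black spindle knob sticks out at its -x end below the platform.
- base_top (a point): Centre of the base plate's top face, 92 mm above the table; axes as the jack's. The spacer's origin belongs here, the ribbed plate's origin 16 mm higher.
- base_hole (a point): Centre of the base plate's hole (15 mm diameter, 12 mm deep) at its top face, 42 mm along x from base_top; axes as the jack's.
- pin: Upright steel locating pin, 76 mm tall, 0.10 kg: shaft 10 mm diameter and 42 mm long with a tapered tip, below a round head 24 mm in diameter and 34 mm high. Origin: centre of the tip's end; z up the shaft to the head. It starts standing in the pin stand, its head resting on the stand. Fully home, its origin is 10 mm below base_hole.
- pin_stand: Fixed grey block 60 x 60 x 50 mm high with a 15 mm hole in which the pin stands; origin at the centre of its underside.
- tray: Loose open red tray 120 x 180 x 30 mm, a bystander; origin at the centre of its underside.
- block: Loose dark steel sample block 60 x 90 x 40 mm, a bystander; origin at the centre of its underside.
- wrench: Loose wrench about 150 mm long lying flat, a bystander; origin at its underside.
Things that resemble listed ones, but are neither listed nor needed, are in the scene too. Of the things that look like the pin, the smallest one is meant.

How it is judged:
By the outcome, as a careful person would: the job done as asked, in the order asked, and still so for the second after the job is handed in, with the robot touching nothing.
It also fails if it takes over 72 s, if anything falls off the work surface, if the arm or the gripper's body presses on something with over 40 N, if the wrist force passes 120 N, or if a joint passes its speed limit or range.

## Robot

A 7-joint arm with a two-finger parallel gripper is mounted at the origin on the work surface. World frame = base frame: x ahead of the robot, y to its left, z up, the work surface at z = 0. Lengths are in m, angles in rad, forces in N, time in s.
With the tool pointing down it reaches from about 0.4 to 0.875 m from the base axis. Payload 19.3 kg.
Tool frame: the origin (TCP) lies on the centre line of the jaws, within the pads' length; the fingertips stand 14 mm ahead of it and the grasp point (between the pads) lies 5 mm behind it; z points along the fingers, y is the line along which they close (so a half turn about z gives the same grasp; the last joint's range is limited). The gripper opens to 85 mm and grips with 20 to 120 N. Pads are 22 mm wide; open, the fingers measure 114 mm over their backs; the gripper's body (76 mm by 85 mm) begins 54 mm behind the grasp point. The pads swing forward as they close: fully open they stand 13 mm farther back than shut.
Start: joints at [1.207, 0.521, -0.036, 1.599, 0.021, 1.021, -0.113], TCP at [0.181, -0.598, 0.245] pointing down, gripper open.
Joint ranges: [-2.91, 2.91], [-0.3, 2.13], [-1.5, 1.42], [0.17, 2.43], [-1.26, 4.41], [0.16, 1.93], [-2.52, 2.52]. Speed limits (rad/s): [1.89, 1.89, 2.39, 2.39, 3.01, 3.01, 3.01].

## Interface

Orientations are given as [roll, pitch, yaw] about the fixed x, y, z axes, in that order (R = Rz(yaw) Ry(pitch) Rx(roll)).
In Python, from workcell import bot, grab_frame, regions_of gives the robot as it stands. The module is installed in compiled form; this text tells all that it offers.
- The arm moves only by the tool play_rows, never from a script. Its argument "plan" is a list of rows, each a list of 3 entries, a list of its own where there are three numbers: the shift along the tool's x, y, z in units of 2.5 cm (1.0 is 2.5 cm), then the turn, a rotation vector about the tool's x, y, z in units of 0.15 rad (1.0 is 0.15 rad), then the closure, from -1 (fully open) to 1 (shut). In form: [[[tx, ty, tz], [rx, ry, rz], jaw], ...]. A call has 1 to 20 rows; each row shifts and turns the commanded pose from where the row before left it, along the tool's axes as they then stand; what a row does not reach is not made up. A row lasts 1/8 s, in which the tool goes at most 62.5 mm and 10.7 degrees, less where a joint would pass 70% of its speed; a pose out of reach is approached as far as the arm can. A call with a number of a shift or a turn outside -1 to 1 is refused whole. A call with a gripper value outside its range is refused whole. The fingers move at their own pace and stop on an object; "newtons" is the grip in N (left out, the last holds). Time passes only in rows, so rows that do not move let the fingers close. It gives the time, the measured TCP pose, the force, the opening and the grip force at its end, in the units of the state.
- bot.observe(): the state, without advancing time (a new reading comes with each control period).
- grab_frame(name): name is "scene" or "side" or "wrist"; returns a dict with "pixels" (400x640x3 uint8, red, green, blue), "depth" (400x640 float32, m along the optical axis (not along the pixel's ray), 0 where there is no reading), "camera_matrix" (3x3 intrinsics, pixels), "R" (3x3) and "t" (3): a world point X has camera coordinates R X + t. Camera axes: x right, y down, z forward; pixel columns grow to the right and rows downward; lengths in m; the calibration is good to about 2 mm. The wrist camera is an equidistant fisheye: a pixel r from the principal point sees the ray r / f radians off the axis. A picture is of the moment at which its call begins.
- bot.job_done(): hands the job in; it is judged then, once.
Trained networks look in the newest picture that a camera, given by its name, has taken for a name from the list of things; names that differ only in an ending like _2 or _b are one class to them, and where a whole thing is asked for, a point or a joint stands for the part that bears it (a point fixed in the world has none). Each returns a list of dicts, best first, with "p" (0 to 1); they miss things now and then, are a little off and sometimes report something else, mostly with a low value. They report only what shows in the picture. A call takes as long as a camera call. They do not tell look-alikes from the thing itself.
- regions_of(thing, camera): "mask" (400x640 bool, what is visible of it) and "box" ([left, top, right, bottom] in pixels, round what is visible of it).
The state is a dict: "clock": time; "qpos": joint angles; "qd": joint speeds; "joint_efforts": joint torques, N m; "position": TCP position; "tool_rot": TCP orientation; "force": force on the tool from outside, world axes, zero at the start; "moment": the same for the moment, N m; "grip_width": finger opening in m; "finger_force": force on a finger pad.
Only numpy, scipy, OpenCV 4.12 (cv2) and the standard library are available. Lean on these libraries where they do the work, as an engineer would, in place of code of your own. Each camera call takes 0.05 s, during which the arm holds its last target. There are 200 camera calls.

## Working session

There is one attempt and no reset: what is moved stays moved. The work goes in short steps, Python scripts to look and compute and a tool call to move; the robot and the scene stay as the last step left them, time stands still between calls to the robot, and variables do not carry over. Pictures are saved under pics/ and viewed, at most 10 in all, crops included, and the job is handed in when it is done.

Besides the shell and the picture viewer there is one more tool, called after "Emit:" in YAML: its name, and indented under it one key for each argument. play_rows: Moves the arm, as the interface text tells. Its arguments: {"type":"object","properties":{"plan":{"type":"array"},"newtons":{"type":"number"}},"required":["plan"]}

```bash
mkdir -p pics; cat > h.py <<'E'
import numpy as np,cv2
from scipy.spatial.transform import Rotation as Ro
from workcell import bot,grab_frame,regions_of
def cloud(f):
    K=f["camera_matrix"];d=f["depth"].astype(float);v,u=np.mgrid[:400,:640]
    c=np.stack([(u-K[0,2])/K[0,0]*d,(v-K[1,2])/K[1,1]*d,d],-1)
    return (c-f["t"])@f["R"]
def save(f,n): cv2.imwrite("pics/"+n,f["pixels"][:,:,::-1])
E
python3 - <<'E'
from h import *
s=bot.observe();print({k:np.round(v,3).tolist() for k,v in s.items()})
for c in("scene","side"):
    f=grab_frame(c);save(f,c+"0.png");P=cloud(f);np.savez("pics/"+c,P=P,px=f["pixels"],d=f["depth"],K=f["camera_matrix"],R=f["R"],t=f["t"])
    print(c,"campos",-f["R"].T@f["t"])
    for n in("spacer","nest","ramp","jack","pin","pin_stand","tray","block","wrench"):
        for r in regions_of(n,c)[:4]:
            m=r["mask"]&(f["depth"]>0);q=P[m]
            if len(q):print(n,round(r["p"],2),np.round(r["box"]).astype(int).tolist(),len(q),np.round(np.median(q,0),3),np.round(np.percentile(q,2,axis=0),3),np.round(np.percentile(q,98,axis=0),3))
E
```

```text
{'clock': 0.0, 'qpos': [1.207, 0.522, -0.036, 1.6, 0.021, 1.021, -0.113], 'qd': [0.001, -0.0, 0.0, 0.001, 0.0, 0.0, -0.002], 'joint_efforts': [0.0, -92.711, 1.98, -36.993, 0.018, 0.008, -0.0], 'position': [0.181, -0.598, 0.245], 'tool_rot': [-3.14, 0.0, 0.294], 'force': [-0.325, 0.069, 0.282], 'moment': [0.045, 0.064, 0.041], 'finger_force': 0.0, 'grip_width': 0.085}
scene campos [ 1.01031592 -0.58690936  0.80209477]
spacer 0.98 [219, 244, 273, 269] 1121 [ 0.603 -0.22   0.066] [ 0.54  -0.244  0.035] [ 0.652 -0.187  0.087]
nest 0.75 [183, 283, 241, 322] 1342 [ 0.606 -0.342  0.067] [ 0.546 -0.367  0.037] [ 0.655 -0.312  0.087]
ramp 0.62 [169, 230, 291, 342] 3510 [ 0.621 -0.286  0.051] [ 0.538 -0.402  0.004] [ 0.668 -0.148  0.077]
ramp 0.48 [179, 284, 244, 318] 1395 [ 0.607 -0.342  0.067] [ 0.546 -0.367  0.036] [ 0.655 -0.31   0.087]
jack 0.72 [309, 104, 365, 163] 2165 [0.568 0.251 0.078] [0.477 0.207 0.003] [0.629 0.32  0.093]
pin 0.64 [272, 176, 284, 192] 127 [ 0.539 -0.011  0.074] [ 0.528 -0.018  0.049] [0.546 0.002 0.086]
pin 0.62 [303, 153, 315, 186] 289 [0.578 0.073 0.077] [0.524 
[... 1293 characters left out ...]
0.71 [365, 235, 380, 272] 395 [0.511 0.092 0.087] [0.498 0.073 0.016] [0.525 0.099 0.102]
pin 0.63 [334, 230, 350, 268] 419 [0.574 0.088 0.085] [0.56  0.068 0.01 ] [0.588 0.096 0.101]
pin_stand 0.85 [344, 210, 381, 253] 790 [0.538 0.015 0.05 ] [ 0.499 -0.031  0.002] [0.568 0.032 0.054]
pin_stand 0.58 [319, 140, 363, 177] 944 [ 0.596 -0.202  0.063] [ 0.54  -0.241  0.034] [ 0.648 -0.183  0.088]
tray 0.73 [177, 250, 263, 343] 5631 [0.796 0.187 0.006] [0.733 0.094 0.002] [0.851 0.272 0.032]
block 0.88 [231, 191, 273, 233] 1236 [ 0.781 -0.027  0.04 ] [ 0.747 -0.086  0.001] [0.82  0.009 0.043]
wrench 0.89 [262, 152, 312, 176] 325 [ 0.74  -0.231  0.008] [ 0.681 -0.27   0.001] [ 0.807 -0.196  0.011]
```

View pics/scene0.png

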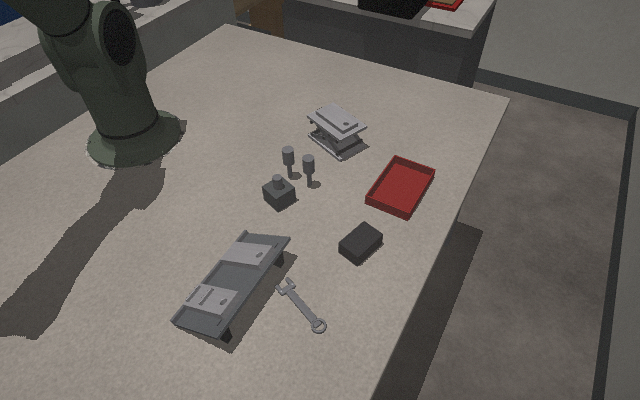

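View pics/side0.png

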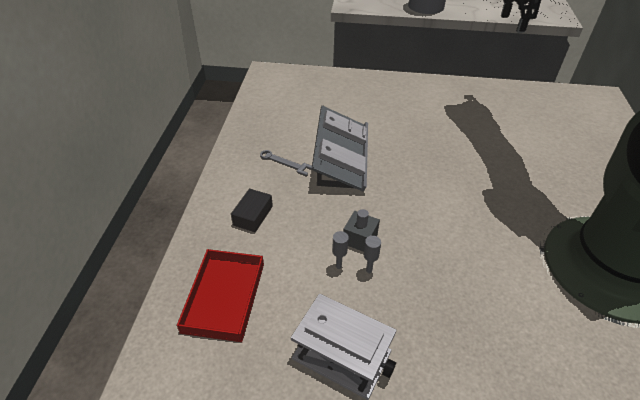

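The scene view shows the plain spacer at about (246,256), the ribbed plate at (210,302), the jack at (336,130) and the small pin in its stand at (278,185). Two taller look-alike pins stand at (288,160) and (308,168). The side view agrees, with the jack's hole at (322,318), its knob at (389,368) and the small pin at (362,216). Next I'll fit exact poses.

```bash
cat >> h.py <<'E'
def topface(q,n0,size,tol=.0025,zlim=None):
    """fit plane near normal n0 by RANSAC, then rectangle in it"""
    q=q[np.all(np.isfinite(q),1)];rng=np.random.default_rng(0);best=None
    for _ in range(400):
        a=q[rng.choice(len(q),3,False)];n=np.cross(a[1]-a[0],a[2]-a[0]);l=np.linalg.norm(n)
        if l<1e-5: continue
        n/=l;n*=np.sign(n@n0)
        if n@n0<.985: continue
        i=abs((q-a[0])@n)<tol
        if best is None or i.sum()>best.sum(): best=i
    p=q[best];c=p.mean(0);n=np.linalg.svd(p-c,full_matrices=False)[2][2];n*=np.sign(n@n0)
    ex=np.array([1,0,0])-n*n[0];ex/=np.linalg.norm(ex);ey=np.cross(n,ex)
    uv=np.c_[(p-c)@ex,(p-c)@ey]
    (cx,cy),(w,h),a=cv2.minAreaRect((uv*1000).astype(np.float32))
    if w<h:w,h,a=h,w,a-90
    a=(a+90)%180-90
    cen=c+ex*cx/1000+ey*cy/1000
    x=ex*np.cos(np.radians(a))+ey*np.sin(np.radians(a))
    return dict(cen=cen,n=n,x=x,wh=(w,h),yaw=np.arctan2(x[1],x[0]),N=len(p),tilt=np.degrees(np.arccos(n[2])))
def show(l,r): print(l,"cen",np.round(r["cen"],4),"tilt %.1f wh %.1f %.1f yaw %.4f N %d naz %.3f"%(r["tilt"],*r["wh"],r["yaw"],r["N"],np.arctan2(r["n"][1],r["n"][0])))
E
python3 - <<'E'
from h import *
nr=np.array([-np.sin(.436),0,np.cos(.436)])
def grow(m,k=5): return cv2.dilate(m.astype(np.uint8),np.ones((k,k)))>0
for c in("scene","side"):
    f=np.load("pics/"+c+".npz");P=f["P"];d=f["d"]
    for n in("spacer","nest"):
        r=[r for r in regions_of(n,c)][0];show(c+" "+n,topface(P[grow(r["mask"])&(d>0)],nr,None))
    q=P[(d>0)&(P[...,2]>.02)&(P[...,2]<.2)&(P[...,0]>.4)&(P[...,0]<.72)&(P[...,1]>.15)&(P[...,1]<.42)]
    for lo,hi in((.086,.1),(.07,.086)):
        show(c+" jack",topface(q[(q[:,2]>lo)&(q[:,2]<hi)],np.array([0,0,1.]),None))
    q=P[(d>0)&(P[...,2]>.078)&(P[...,2]<.09)&(abs(P[...,0]-.537)<.03)&(abs(P[...,1])<.03)]
    print("pin top",q.mean(0),cv2.minEnclosingCircle((q[:,:2]*1000).astype(np.float32)))
    q=P[(d>0)&(P[...,2]>.045)&(P[...,2]<.055)&(abs(P[...,0]-.537)<.05)&(abs(P[...,1])<.05)]
    show("stand",topface(q,np.array([0,0,1.]),None))
    # board: points on ramp area not on plates
    q=P[(d>0)&(P[...,0]>.53)&(P[...,0]<.68)&(P[...,1]>-.42)&(P[...,1]<-.13)&(P[...,2]>.02)]
    show("ramp",topface(q,nr,None))
E
```

```text
scene spacer cen [ 0.5919 -0.2144  0.0622] tilt 24.6 wh 122.2 57.9 yaw 0.0425 N 822 naz -3.082
scene nest cen [ 0.5953 -0.3383  0.0622] tilt 24.6 wh 123.8 57.2 yaw 0.0418 N 920 naz -3.090
scene jack cen [0.5501 0.2727 0.0913] tilt 0.6 wh 123.3 58.7 yaw -0.3695 N 490 naz -1.553
scene jack cen [0.5505 0.2732 0.0797] tilt 0.2 wh 151.8 103.6 yaw -0.3631 N 496 naz 1.770
pin top [ 0.53553251 -0.00644044  0.08302312] ((533.7444458007812, -5.519299507141113), 12.887770652770996)
stand cen [ 0.5344 -0.0048  0.0493] tilt 0.7 wh 62.9 61.7 yaw -0.3325 N 294 naz -0.721
ramp cen [ 0.6027 -0.2723  0.0489] tilt 24.7 wh 261.7 139.9 yaw -1.5437 N 2785 naz -3.107
side spacer cen [ 0.5909 -0.2131  0.0634] tilt 25.0 wh 121.6 60.9 yaw 0.0585 N 638 naz -3.096
side nest cen [ 0.5958 -0.3358  0.064 ] tilt 24.7 wh 120.0 60.3 yaw 0.0009 N 461 naz -3.132
side jack cen [0.5501 0.2749 0.0929] tilt 0.3 wh 120.8 58.2 yaw -0.3862 N 2131 naz -1.968
side jack cen [0.5501 0.275  0.081 ] tilt 0.1 wh 150.3 102.0 yaw -0.3787 N 2379 naz -1.901
pin top [ 0.53420601 -0.00122783  0.08410679] ((534.4716796875, -3.980846881866455), 13.55445384979248)
stand cen [ 0.5341 -0.0032  0.0509] tilt 0.3 wh 62.0 60.7 yaw 1.2419 N 437 naz 1.741
ramp cen [ 0.6025 -0.2714  0.0503] tilt 25.0 wh 267.0 138.1 yaw -1.5238 N 1446 naz -3.103
```

```bash
cat >> h.py <<'E'
FLIP=Ro.from_euler("x",np.pi)
def plate_R(yaw,tilt=0): return Ro.from_euler("xyz",[0,-np.radians(tilt),yaw])   # x up slope
def cur():
    s=bot.observe();return np.array(s["position"]),Ro.from_euler("xyz",s["tool_rot"])
def rel(p0,R0,p1,R1,N=None,label=""):
    rv=(R0.inv()*R1).as_rotvec();tr=R0.inv().apply(np.array(p1)-p0)
    if N is None:N=int(max(np.ceil(np.linalg.norm(tr)/.0245),np.ceil(np.linalg.norm(rv)/.14),1))
    while True:
        M=sum(Ro.from_rotvec(rv/N*k).as_matrix() for k in range(N));t=np.linalg.solve(M,tr)/.025
        if abs(t).max()<=1 and abs(rv/N/.15).max()<=1:break
        N+=1
    print(label,"N",N,np.round(t,3).tolist(),np.round(rv/N/.15,3).tolist())
    return np.array(p1),R1
SP=np.array([.5914,-.2138,.0628]);NE=np.array([.5955,-.337,.063]);RY=.037
JK=np.array([.5501,.274,.092]);JY=-.375
E
python3 - <<'E'
from h import *
R=plate_R(RY,25);n=R.apply([0,0,1]);T=R*FLIP
a=rel(*cur(),SP+.12*n,T,None,"above");rel(*a,SP+.03*n,T,None,"down")
E
```

```text
above N 22 [0.728, -0.578, 0.286] [-0.017, 0.131, 0.077]
down N 4 [0.0, -0.0, 0.9] [0.0, 0.0, 0.0]
```

Emit:
play_rows:
  plan:
    - [[0.728,-0.578,0.286],[-0.017,0.131,0.077],-1]
    - [[0.728,-0.578,0.286],[-0.017,0.131,0.077],-1]
    - [[0.728,-0.578,0.286],[-0.017,0.131,0.077],-1]
    - [[0.728,-0.578,0.286],[-0.017,0.131,0.077],-1]
    - [[0.728,-0.578,0.286],[-0.017,0.131,0.077],-1]
    - [[0.728,-0.578,0.286],[-0.017,0.131,0.077],-1]
    - [[0.728,-0.578,0.286],[-0.017,0.131,0.077],-1]
    - [[0.728,-0.578,0.286],[-0.017,0.131,0.077],-1]
    - [[0.728,-0.578,0.286],[-0.017,0.131,0.077],-1]
    - [[0.728,-0.578,0.286],[-0.017,0.131,0.077],-1]
    - [[0.728,-0.578,0.286],[-0.017,0.131,0.077],-1]
    - [[0.728,-0.578,0.286],[-0.017,0.131,0.077],-1]
    - [[0.728,-0.578,0.286],[-0.017,0.131,0.077],-1]
    - [[0.728,-0.578,0.286],[-0.017,0.131,0.077],-1]
    - [[0.728,-0.578,0.286],[-0.017,0.131,0.077],-1]
    - [[0.728,-0.578,0.286],[-0.017,0.131,0.077],-1]
    - [[0.728,-0.578,0.286],[-0.017,0.131,0.077],-1]
    - [[0.728,-0.578,0.286],[-0.017,0.131,0.077],-1]
    - [[0.728,-0.578,0.286],[-0.017,0.131,0.077],-1]
    - [[0.728,-0.578,0.286],[-0.017,0.131,0.077],-1]

```text
clock: 3.7
position: [0.5042, -0.246, 0.1704]
tool_rot: [3.137, -0.396, 0.06]
force: [0.6, 0.2, -0.3]
grip_width: 0.0854
finger_force: 0.0
```

Emit:
play_rows:
  plan:
    - [[0.728,-0.578,0.286],[-0.017,0.131,0.077],-1]
    - [[0.728,-0.578,0.286],[-0.017,0.131,0.077],-1]
    - [[0,0,0],[0,0,0],-1]
    - [[0,0,0],[0,0,0],-1]

```text
clock: 4.2
position: [0.5407, -0.216, 0.1714]
tool_rot: [3.142, -0.434, 0.036]
force: [0.4, -1.1, -0.4]
grip_width: 0.0854
finger_force: 0.0
```

```bash
python3 - <<'E'
from h import *
R=plate_R(RY,25);n=R.apply([0,0,1]);T=R*FLIP
p,Q=cur();print(p,SP+.12*n,(Q.inv()*T).magnitude(),np.round(bot.observe()["qpos"],2))
f=grab_frame("wrist");save(f,"w0.png");print(f["camera_matrix"][:,:],(f["depth"]>0).mean())
for n_ in("spacer","nest"):
  for r in regions_of(n_,"wrist")[:2]:print(n_,r["p"],r["box"])
rel(p,Q,SP+.025*n,T,None,"d1");rel(p,Q,SP,T,5,"d2")
E
```

```text
[ 0.54071931 -0.21600294  0.17138529] [ 0.54072052 -0.215676    0.17155693] 0.0024450080812986824 [ 0.53  0.43 -0.21  2.1  -0.34  0.23 -0.86]
[[309.70691629   0.         320.67950284]
 [  0.         309.70691629 205.17706062]
 [  0.           0.           1.        ]] 0.99605078125
spacer 0.94 [288.1, 132.6, 358.7, 264.5]
nest 0.98 [419.7, 135.0, 494.3, 262.3]
d1 N 4 [0.002, -0.004, 0.948] [0.001, 0.003, -0.002]
d2 N 5 [0.002, -0.003, 0.959] [0.001, 0.003, -0.002]
```

View pics/w0.png

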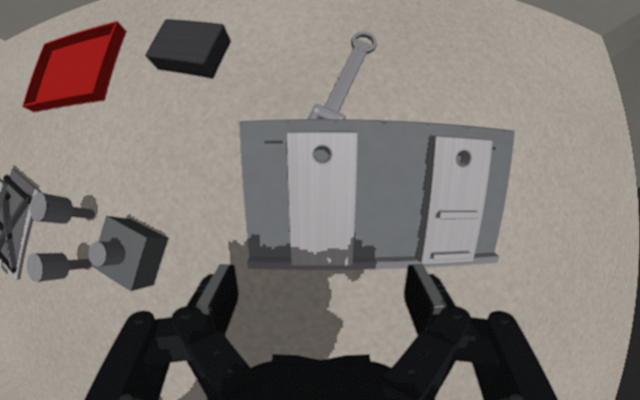

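The wrist picture shows the spacer at (288–358, 132–264), centred between the jaws at x≈322. The ribbed plate is at (420–494, 135–262), and both holes are at the upper end. I'll cross-check the poses with the wrist depth.

```bash
cat >> h.py <<'E'
def wcloud(f):
    K=f["camera_matrix"];d=f["depth"].astype(float);v,u=np.mgrid[:400,:640]
    x=(u-K[0,2])/K[0,0];y=(v-K[1,2])/K[1,1];r=np.hypot(x,y)+1e-9;s=np.tan(np.minimum(r,1.5))/r
    return (np.stack([x*s*d,y*s*d,d],-1)-f["t"])@f["R"]
E
python3 - <<'E'
from h import *
R=plate_R(RY,25);nr=R.apply([0,0,1])
f=grab_frame("wrist");P=wcloud(f)
for n in("spacer","nest"):
    m=regions_of(n,"wrist")[0]["mask"]
    show(n,topface(P[(cv2.dilate(m.astype(np.uint8),np.ones((5,5)))>0)&(f["depth"]>0)],nr,None))
E
```

```text
spacer cen [ 0.592  -0.2153  0.0626] tilt 25.0 wh 120.4 56.7 yaw 0.0364 N 8467 naz -3.104
nest cen [ 0.5965 -0.3389  0.0626] tilt 25.1 wh 121.0 57.9 yaw 0.0384 N 6063 naz -3.118
```

Emit:
play_rows:
  plan:
    - [[0.006,0.007,0.96],[0.001,0.003,-0.002],-1]
    - [[0.006,0.007,0.96],[0.001,0.003,-0.002],-1]
    - [[0.006,0.007,0.96],[0.001,0.003,-0.002],-1]
    - [[0.006,0.007,0.96],[0.001,0.003,-0.002],-1]
    - [[0.006,0.007,0.95],[0.001,0.003,-0.002],-1]
    - [[0,0,0],[0,0,0],-1]

```text
clock: 5.25
position: [0.5872, -0.214, 0.0765]
tool_rot: [-3.132, -0.43, 0.036]
force: [-0.2, 1.1, -0.2]
grip_width: 0.0857
finger_force: 0.0
```

Emit:
play_rows:
  plan:
    - [[0,0,0],[0,0,0],1]
    - [[0,0,0],[0,0,0],1]
    - [[0,0,0],[0,0,0],1]
    - [[0,0,0],[0,0,0],1]
    - [[0,0,0],[0,0,0],1]
  newtons: 50

```text
clock: 5.88
position: [0.5875, -0.2144, 0.0779]
tool_rot: [-3.133, -0.432, 0.035]
force: [-0.2, -0.7, 0.9]
grip_width: 0.0001
finger_force: 0.0
```

```bash
python3 - <<'E'
from h import *
s=bot.observe();print(s["position"],s["tool_rot"],s["force"],s["grip_width"],s["finger_force"])
f=grab_frame("wrist");save(f,"w1.png")
E
```

```text
[ 0.58749    -0.21440703  0.07787312] [-3.13272842 -0.43188371  0.0354101 ] [-0.19389944 -0.6954261   0.89980497] 0.00012380805450082832 0.0
```

View pics/w1.png

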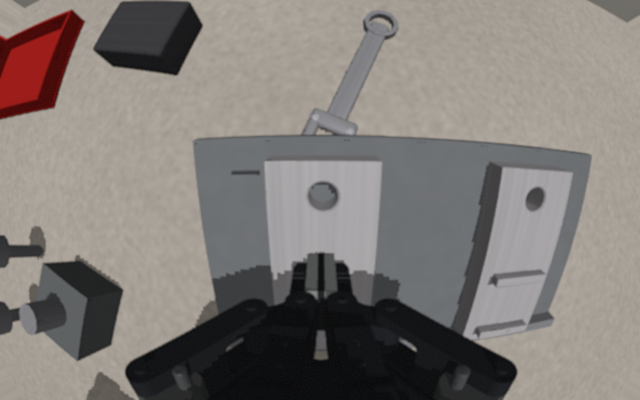

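The jaws shut above the spacer. The arm stopped about 15 mm short, with the plate still untouched at (265–382, 158–300), so I'm checking the joint limits.

```bash
python3 - <<'E'
from h import *
print(np.round(bot.observe()["qpos"],3))
n=plate_R(RY,25).apply([0,0,1])
S=np.array([.592,-.215,.0627])
p,Q=cur()
u=p+.04*n
a=rel(p,Q,u,Q,None,"up")
for g in(13,10):
    T=plate_R(RY,g)*FLIP;tn=plate_R(RY,g).apply([0,0,1])
    a=rel(u,Q,S+.045*tn,T,None,f"tilt{g}")
    rel(*a,S+.001*tn,T,None,"down")
E
```

```text
[ 0.345  0.651 -0.012  2.04  -1.263  0.162  0.031]
up N 2 [-0.004, -0.007, -0.8] [0.0, 0.0, 0.0]
tilt13 N 2 [0.154, 0.017, 0.223] [-0.028, -0.683, -0.001]
down N 2 [0.0, -0.0, 0.88] [0.0, 0.0, 0.0]
tilt10 N 2 [0.204, 0.017, 0.229] [-0.028, -0.857, -0.001]
down N 2 [0.0, -0.0, 0.88] [0.0, 0.0, 0.0]
```

Emit:
play_rows:
  plan:
    - [[0,0,-0.8],[0,0,0],-1]
    - [[0,0,-0.8],[0,0,0],-1]
    - [[0.204,0.017,0.229],[-0.028,-0.857,-0.001],-1]
    - [[0.204,0.017,0.229],[-0.028,-0.857,-0.001],-1]
    - [[0,0,0],[0,0,0],-1]
    - [[0,0,0],[0,0,0],-1]
    - [[0,0,0],[0,0,0],-1]

```text
clock: 6.8
position: [0.5834, -0.215, 0.1059]
tool_rot: [-3.13, -0.224, 0.036]
force: [-0.3, 0.6, -0.0]
grip_width: 0.0854
finger_force: 0.0
```

```bash
python3 - <<'E'
from h import *
s=bot.observe();print(np.round(s["qpos"],3),s["position"],s["tool_rot"],s["grip_width"])
S=np.array([.592,-.215,.0627]);T=plate_R(RY,10)*FLIP;tn=plate_R(RY,10).apply([0,0,1])
rel(*cur(),S+.001*tn,T,3,"down")
E
```

```text
[-0.059  0.694  0.52   1.909 -0.859  0.556 -0.48 ] [ 0.58335337 -0.21495094  0.10588484] [-3.13042716 -0.22439969  0.03641828] 0.08535814940819224
down N 3 [-0.006, 0.009, 0.574] [-0.025, -0.111, -0.001]
```

Emit:
play_rows:
  plan:
    - [[-0.006,0.009,0.574],[-0.025,-0.111,0],-1]
    - [[-0.006,0.009,0.574],[-0.025,-0.111,0],-1]
    - [[-0.006,0.009,0.574],[-0.025,-0.111,0],-1]
    - [[0,0,0],[0,0,0],-1]
    - [[0,0,0],[0,0,0],-1]

```text
clock: 7.42
position: [0.5925, -0.2146, 0.0637]
tool_rot: [3.14, -0.174, 0.038]
force: [-0.0, 0.5, -0.1]
grip_width: 0.0852
finger_force: 0.0
```

```bash
python3 - <<'E'
from h import *
s=bot.observe();print(np.round(s["qpos"],3),s["force"])
S=np.array([.592,-.215,.0627]);T=plate_R(RY,10)*FLIP;tn=plate_R(RY,10).apply([0,0,1])
rel(*cur(),S+.001*tn,T,1,"corr")
E
```

```text
[-0.067  0.786  0.513  1.866 -0.862  0.55  -0.504] [-0.04399451  0.53988524 -0.14682634]
corr N 1 [-0.026, 0.015, -0.004] [0.007, 0.005, 0.009]
```

Within 0.6 mm. Close, then lift a little.

Emit:
play_rows:
  plan:
    - [[-0.025,0.015,0],[0,0,0],1]
    - [[0,0,0],[0,0,0],1]
    - [[0,0,0],[0,0,0],1]
    - [[0,0,0],[0,0,0],1]
  newtons: 60

```text
clock: 7.92
position: [0.5919, -0.215, 0.0644]
tool_rot: [3.141, -0.175, 0.038]
force: [-5.4, 1.5, 10.4]
grip_width: 0.0543
finger_force: 61.8
```

```bash
python3 - <<'E'
from h import *
s=bot.observe();print(s["position"],s["tool_rot"],s["force"],s["grip_width"],s["finger_force"])
f=grab_frame("wrist");P=wcloud(f);np.savez("pics/w2",P=P,px=f["pixels"]);
m=regions_of("spacer","wrist")[0]["mask"];p,Q=cur()
r=topface(P[(cv2.dilate(m.astype(np.uint8),np.ones((5,5)))>0)&(f["depth"]>0)],plate_R(RY,25).apply([0,0,1]),None);show("spacer",r)
E
```

```text
[ 0.59192817 -0.2150349   0.06439007] [ 3.14061402 -0.17460317  0.03808493] [-5.38724903  1.53646147 10.38628057] 0.05426380840019585 61.79178714752197
spacer cen [ 0.5925 -0.2156  0.0627] tilt 24.9 wh 122.1 59.0 yaw 0.0195 N 19554 naz -3.105
```

Emit:
play_rows:
  plan:
    - [[-0.1,0,-0.35],[0,0,0],1]
    - [[-0.25,0,-0.95],[0,0,0],1]
    - [[-0.1,0,-0.99],[0,0,0],1]
    - [[0.1,0,-0.99],[0,0,0],1]
    - [[0.1,0,-0.99],[0,0,0],1]
    - [[0.1,0,-0.99],[0,0,0],1]
    - [[0.1,0,-0.99],[0,0,0],1]
    - [[0.1,0,-0.99],[0,0,0],1]
    - [[0,0,0],[0,0,0],1]
    - [[0,0,0],[0,0,0],1]

```text
clock: 9.28
position: [0.5615, -0.2154, 0.2413]
tool_rot: [3.141, -0.173, 0.039]
force: [-0.8, 0.4, -3.9]
grip_width: 0.0537
finger_force: 65.3
```

```bash
cat >> h.py <<'E'
def inhand(thing,nr_world):
    f=grab_frame("wrist");P=wcloud(f);p,Q=cur()
    m=regions_of(thing,"wrist")[0]["mask"]
    q=P[(cv2.dilate(m.astype(np.uint8),np.ones((3,3)))>0)&(f["depth"]>0)];q=q[np.linalg.norm(q-p,axis=1)<.12]
    r=topface(q,nr_world,None);show(thing,r)
    t=Q.inv().apply(q)   # in tool frame
    i=(abs((q-r["cen"])@r["n"])<.003);t=t[i]
    print("tool-frame top pts: x",np.percentile(t[:,0],[.5,99.5]),"y",np.percentile(t[:,1],[.5,99.5]),"z",np.percentile(t[:,2],[2,98]))
    nt=Q.inv().apply(r["n"]);print("normal in tool",np.round(nt,4),"angle about y deg",np.degrees(np.arctan2(nt[0],-nt[2])))
    return f,q,r
E
python3 - <<'E'
from h import *
s=bot.observe();print(s["position"],s["tool_rot"],s["force"],s["grip_width"],s["finger_force"],np.round(s["qpos"],2))
f,q,r=inhand("spacer",plate_R(RY,25).apply([0,0,1]));save(f,"w3.png")
E
```

```text
[ 0.56152847 -0.21535489  0.24133886] [ 3.14109415 -0.17313945  0.03866723] [-0.81045989  0.36597543 -3.93468957] 0.053693968089205714 65.28828620910645 [-0.25  0.53  0.78  1.83 -0.61  0.85 -0.7 ]
spacer cen [ 0.5623 -0.2157  0.2396] tilt 24.8 wh 121.5 58.0 yaw 0.0243 N 19427 naz -3.103
tool-frame top pts: x [0.52992574 0.644919  ] y [0.20983091 0.26517424] z [-0.15634825 -0.12669151]
normal in tool [-2.572e-01  5.000e-04 -9.664e-01] angle about y deg -14.905405114812703
```

View pics/w3.png

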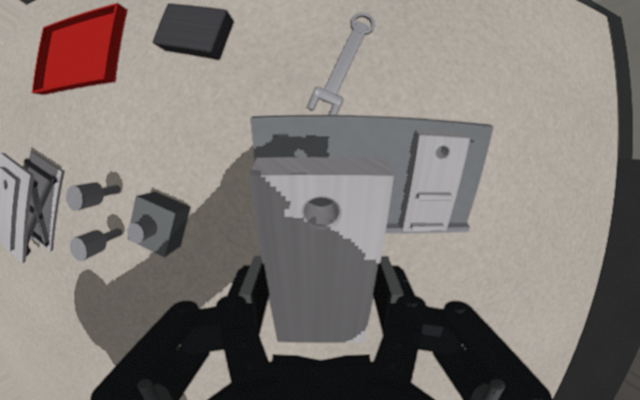

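The spacer is held firmly at a 15° angle in the jaws, with its hole at (322,210). On to the jack.

```bash
cat >> h.py <<'E'
def place_tcp(top,yaw,d,ang): # top: desired world centre of plate top; d: centre in tool frame; ang: plate-tool tilt deg
    T=plate_R(yaw,-ang)*FLIP
    return np.array(top)-T.apply(d),T
E
python3 - <<'E'
from h import *
p,Q=cur();d=Q.inv().apply(np.array([.5623,-.2157,.2396])-p);print("d",np.round(d,4))
h=place_tcp(JK+[0,0,.016+.13],JY,d,14.9)
rel(p,Q,*h,None,"hover")
E
```

```text
d [0.0005 0.0002 0.0016]
hover N 20 [-0.179, -0.97, 0.023] [0.006, -0.142, 0.139]
```

Emit:
play_rows:
  plan:
    - [[-0.179,-0.97,0.023],[0.006,-0.142,0.139],1]
    - [[-0.179,-0.97,0.023],[0.006,-0.142,0.139],1]
    - [[-0.179,-0.97,0.023],[0.006,-0.142,0.139],1]
    - [[-0.179,-0.97,0.023],[0.006,-0.142,0.139],1]
    - [[-0.179,-0.97,0.023],[0.006,-0.142,0.139],1]
    - [[-0.179,-0.97,0.023],[0.006,-0.142,0.139],1]
    - [[-0.179,-0.97,0.023],[0.006,-0.142,0.139],1]
    - [[-0.179,-0.97,0.023],[0.006,-0.142,0.139],1]
    - [[-0.179,-0.97,0.023],[0.006,-0.142,0.139],1]
    - [[-0.179,-0.97,0.023],[0.006,-0.142,0.139],1]
    - [[-0.179,-0.97,0.023],[0.006,-0.142,0.139],1]
    - [[-0.179,-0.97,0.023],[0.006,-0.142,0.139],1]
    - [[-0.179,-0.97,0.023],[0.006,-0.142,0.139],1]
    - [[-0.179,-0.97,0.023],[0.006,-0.142,0.139],1]
    - [[-0.179,-0.97,0.023],[0.006,-0.142,0.139],1]
    - [[-0.179,-0.97,0.023],[0.006,-0.142,0.139],1]
    - [[-0.179,-0.97,0.023],[0.006,-0.142,0.139],1]
    - [[-0.179,-0.97,0.023],[0.006,-0.142,0.139],1]
    - [[-0.179,-0.97,0.023],[0.006,-0.142,0.139],1]
    - [[-0.179,-0.97,0.023],[0.006,-0.142,0.139],1]

```text
clock: 11.88
position: [0.5505, 0.2746, 0.2393]
tool_rot: [3.14, 0.259, -0.377]
force: [-0.3, -0.1, -2.8]
grip_width: 0.0542
finger_force: 65.3
```

Emit:
play_rows:
  plan:
    - [[0,0,0],[0,0,0],1]
    - [[0,0,0],[0,0,0],1]

```text
clock: 12.12
position: [0.5505, 0.273, 0.2396]
tool_rot: [3.14, 0.258, -0.377]
force: [-0.1, 0.1, -2.6]
grip_width: 0.0539
finger_force: 65.2
```

```bash
python3 - <<'E'
from h import *
s=bot.observe();print(np.round(s["qpos"],2),s["force"],s["grip_width"])
f,q,r=inhand("spacer",np.array([0,0,1.]));p,Q=cur();d=Q.inv().apply(r["cen"]-p);print("d",d)
# jack base plate in the wrist view
P=wcloud(f);m=(f["depth"]>0)&(abs(P[...,2]-.092)<.004)&(np.hypot(P[...,0]-.55,P[...,1]-.274)<.08)
print(m.sum());
if m.sum()>200: show("base part",topface(P[m],np.array([0,0,1.]),None))
d0=np.array([.0005,.0002,.0016])
a=rel(p,Q,*place_tcp(JK+[0,0,.016+.03],JY,d0,14.9),None,"to+30")
rel(*a,*place_tcp(JK+[0,0,.016+.004],JY,d0,14.9),None,"to+4")
E
```

```text
[-0.95  0.78  0.86  1.51 -0.71  1.39 -1.88] [-0.13229984  0.067104   -2.64772987] 0.05391488163396763
spacer cen [0.5502 0.2726 0.2383] tilt 0.2 wh 121.7 57.3 yaw -0.3775 N 19387 naz 2.179
tool-frame top pts: x [0.28076037 0.39538212] y [-0.48350293 -0.42819089] z [-0.35152264 -0.32193099]
normal in tool [-2.575e-01 -3.000e-04 -9.663e-01] angle about y deg -14.924723730879885
d [0.00038322 0.00052589 0.00182934]
4455
base part cen [0.5541 0.2713 0.0922] tilt 0.1 wh 115.5 56.3 yaw -0.3681 N 4443 naz -1.263
to+30 N 5 [0.2, -0.008, 0.779] [0.001, -0.003, -0.003]
to+4 N 2 [0.134, -0.0, 0.503] [0.0, 0.0, 0.0]
```

```bash
cat >> h.py <<'E'
JK=np.array([.5506,.2733,.092]);JY=-.372
E
python3 - <<'E'
from h import *
p,Q=cur();d0=np.array([.00045,.0004,.0017])
a=rel(p,Q,*place_tcp(JK+[0,0,.016+.03],JY,d0,14.9),None,"to+30")
rel(*a,*place_tcp(JK+[0,0,.016+.004],JY,d0,14.9),None,"to+4")
E
```

```text
to+30 N 5 [0.206, -0.006, 0.776] [-0.0, -0.003, -0.006]
to+4 N 2 [0.134, -0.0, 0.503] [0.0, 0.0, 0.0]
```

Emit:
play_rows:
  plan:
    - [[0.206,-0.006,0.776],[0,-0.003,-0.006],1]
    - [[0.206,-0.006,0.776],[0,-0.003,-0.006],1]
    - [[0.206,-0.006,0.776],[0,-0.003,-0.006],1]
    - [[0.206,-0.006,0.776],[0,-0.003,-0.006],1]
    - [[0.206,-0.006,0.776],[0,-0.003,-0.006],1]
    - [[0.134,0,0.5],[0,0,0],1]
    - [[0.134,0,0.5],[0,0,0],1]
    - [[0,0,0],[0,0,0],1]
    - [[0,0,0],[0,0,0],1]
    - [[0,0,0],[0,0,0],1]

```text
clock: 13.48
position: [0.5512, 0.2746, 0.1146]
tool_rot: [-3.14, 0.26, -0.371]
force: [-0.6, 0.4, -3.4]
grip_width: 0.0538
finger_force: 65.2
```

```bash
python3 - <<'E'
from h import *
p,Q=cur();d0=np.array([.00045,.0004,.0017]);print(bot.observe()["force"])
rel(p,Q,*place_tcp(JK+[0,0,.016-.0005],JY,d0,14.9),3,"to-.5")
P=cloud(grab_frame("side"));f=grab_frame("side");save(f,"s1.png")
E
```

```text
[-0.64575033  0.43008378 -3.35553449]
to-.5 N 3 [0.018, 0.013, 0.069] [-0.002, -0.001, 0.002]
```

View pics/s1.png

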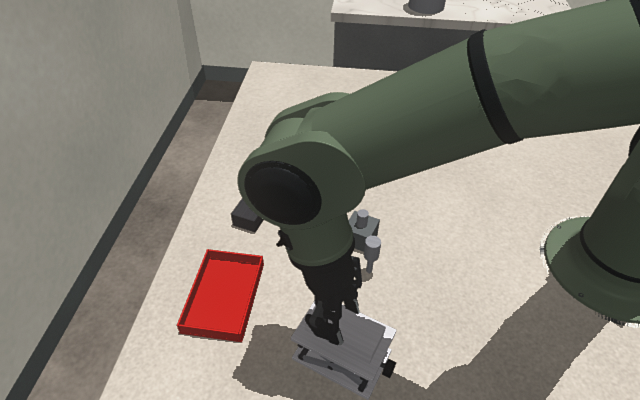

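The side view shows the gripper over the jack at (330,325) with the plate about aligned and nothing fouled. Setting it down.

Emit:
play_rows:
  plan:
    - [[0.018,0.013,0.069],[0,0,0],1]
    - [[0.018,0.013,0.069],[0,0,0],1]
    - [[0.018,0.013,0.069],[0,0,0],1]
    - [[0,0,0],[0,0,0],1]
    - [[0,0,0],[0,0,0],1]

```text
clock: 14.2
position: [0.5505, 0.2738, 0.1095]
tool_rot: [-3.14, 0.261, -0.371]
force: [-3.1, -0.5, 10.9]
grip_width: 0.054
finger_force: 66.7
```

```bash
python3 - <<'E'
from h import *
p,Q=cur();d0=np.array([.00045,.0004,.0017]);s=bot.observe();print(s["force"],s["moment"])
rel(p,Q,*place_tcp(JK+[0,0,.016-.0015],JY,d0,14.9),1,"to-1.5")
inhand("spacer",np.array([0,0,1.]))
E
```

```text
[-3.09638771 -0.54435266 10.85293841] [-0.04360913  1.00911806  0.05833502]
to-1.5 N 1 [0.021, 0.0, 0.046] [-0.007, 0.004, 0.005]
spacer cen [0.5502 0.2734 0.1082] tilt 0.1 wh 121.8 57.7 yaw -0.3664 N 19519 naz -0.706
tool-frame top pts: x [0.31480262 0.4304787 ] y [-0.48249664 -0.42712562] z [-0.22598876 -0.1963911 ]
normal in tool [-2.556e-01 -5.000e-04 -9.668e-01] angle about y deg -14.807137703044924
```

Emit:
play_rows:
  plan:
    - [[0,0,0],[0,0,0],-1]
    - [[0,0,0],[0,0,0],-1]
    - [[0,0,0],[0,0,0],-1]
    - [[-0.13,0,-0.48],[0,0,0],-1]
    - [[-0.26,0,-0.96],[0,0,0],-1]
    - [[-0.26,0,-0.96],[0,0,0],-1]
    - [[-0.26,0,-0.96],[0,0,0],-1]
    - [[-0.26,0,-0.96],[0,0,0],-1]
    - [[-0.26,0,-0.96],[0,0,0],-1]
    - [[0,0,0],[0,0,0],-1]
    - [[0,0,0],[0,0,0],-1]

```text
clock: 15.68
position: [0.5498, 0.2738, 0.2459]
tool_rot: [-3.141, 0.26, -0.371]
force: [0.3, 0.2, -1.1]
grip_width: 0.0853
finger_force: 0.0
```

```bash
cat >> h.py <<'E'
def level(P,d,z,tol=.003,rad=.09,label=""):
    m=(d>0)&(abs(P[...,2]-z)<tol)&(np.hypot(P[...,0]-.5506,P[...,1]-.2733)<rad)
    if m.sum()>150: r=topface(P[m],np.array([0,0,1.]),None);show(label+" z%.3f"%z,r);return r
def jacklook(zs,cams=("scene","side","wrist")):
    for c in cams:
        f=grab_frame(c);P=(wcloud if c=="wrist" else cloud)(f)
        for z in zs: level(P,f["depth"],z,.004,.1,c)
    return f
E
python3 - <<'E'
from h import *
print(bot.observe()["position"])
f=jacklook((.108,.092,.080));save(f,"w4.png")
E
```

```text
[0.54980222 0.27376995 0.24593694]
scene z0.108 cen [0.5502 0.2733 0.1075] tilt 0.3 wh 123.8 61.0 yaw -0.3530 N 498 naz -1.563
scene z0.080 cen [0.5503 0.2714 0.0796] tilt 0.4 wh 153.3 100.6 yaw -0.3661 N 425 naz -0.871
side z0.108 cen [0.5497 0.2755 0.1089] tilt 0.1 wh 120.7 57.8 yaw -0.3758 N 2169 naz -0.737
side z0.092 cen [0.5527 0.2854 0.0929] tilt 5.6 wh 119.2 37.0 yaw -0.3822 N 104 naz 0.990
side z0.080 cen [0.5501 0.2752 0.081 ] tilt 0.2 wh 150.4 101.8 yaw -0.3750 N 1957 naz 1.608
wrist z0.108 cen [0.5507 0.2736 0.1082] tilt 0.0 wh 120.7 57.3 yaw -0.3756 N 8008 naz -1.544
wrist z0.092 cen [0.5954 0.2564 0.0925] tilt 1.3 wh 56.9 27.2 yaw 1.1726 N 217 naz 2.591
wrist z0.080 cen [0.5517 0.2729 0.0802] tilt 0.0 wh 150.3 101.1 yaw -0.3737 N 7060 naz -1.796
```

View pics/w4.png

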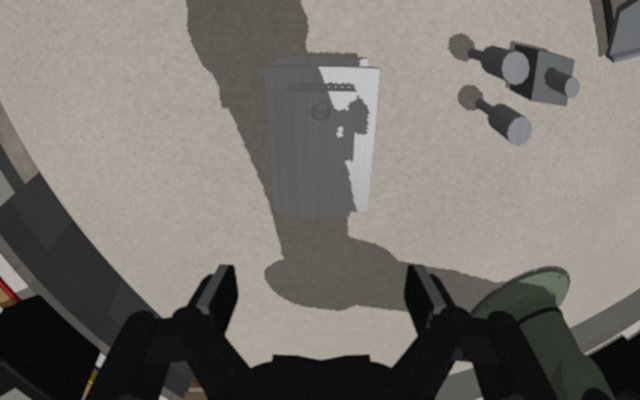

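The wrist view shows the spacer sitting squarely on the jack, with its hole at (321,112). It is within about 1 mm of the platform axes and 0.002 rad in yaw. Now the ribbed plate.

```bash
cat >> h.py <<'E'
NE=np.array([.5963,-.3385,.0627])
E
python3 - <<'E'
from h import *
T=plate_R(RY,10)*FLIP;tn=plate_R(RY,10).apply([0,0,1])
p,Q=cur();a=rel(p,Q,NE+.13*tn,T,None,"above")
E
```

```text
above N 26 [0.207, 0.931, 0.06] [-0.005, 0.11, -0.105]
```

Emit:
play_rows:
  plan:
    - [[0.207,0.931,0.06],[-0.005,0.11,-0.105],-1]
    - [[0.207,0.931,0.06],[-0.005,0.11,-0.105],-1]
    - [[0.207,0.931,0.06],[-0.005,0.11,-0.105],-1]
    - [[0.207,0.931,0.06],[-0.005,0.11,-0.105],-1]
    - [[0.207,0.931,0.06],[-0.005,0.11,-0.105],-1]
    - [[0.207,0.931,0.06],[-0.005,0.11,-0.105],-1]
    - [[0.207,0.931,0.06],[-0.005,0.11,-0.105],-1]
    - [[0.207,0.931,0.06],[-0.005,0.11,-0.105],-1]
    - [[0.207,0.931,0.06],[-0.005,0.11,-0.105],-1]
    - [[0.207,0.931,0.06],[-0.005,0.11,-0.105],-1]
    - [[0.207,0.931,0.06],[-0.005,0.11,-0.105],-1]
    - [[0.207,0.931,0.06],[-0.005,0.11,-0.105],-1]
    - [[0.207,0.931,0.06],[-0.005,0.11,-0.105],-1]
    - [[0.207,0.931,0.06],[-0.005,0.11,-0.105],-1]
    - [[0.207,0.931,0.06],[-0.005,0.11,-0.105],-1]
    - [[0.207,0.931,0.06],[-0.005,0.11,-0.105],-1]
    - [[0.207,0.931,0.06],[-0.005,0.11,-0.105],-1]
    - [[0.207,0.931,0.06],[-0.005,0.11,-0.105],-1]
    - [[0.207,0.931,0.06],[-0.005,0.11,-0.105],-1]
    - [[0.207,0.931,0.06],[-0.005,0.11,-0.105],-1]

```text
clock: 18.32
position: [0.5441, -0.2, 0.1975]
tool_rot: [-3.127, -0.075, -0.059]
force: [0.5, -0.0, -0.0]
grip_width: 0.0851
finger_force: 0.0
```

Emit:
play_rows:
  plan:
    - [[0.207,0.931,0.06],[-0.005,0.11,-0.105],-1]
    - [[0.207,0.931,0.06],[-0.005,0.11,-0.105],-1]
    - [[0.207,0.931,0.06],[-0.005,0.11,-0.105],-1]
    - [[0.207,0.931,0.06],[-0.005,0.11,-0.105],-1]
    - [[0.207,0.931,0.06],[-0.005,0.11,-0.105],-1]
    - [[0.207,0.931,0.06],[-0.005,0.11,-0.105],-1]
    - [[0,0,0],[0,0,0],-1]
    - [[0,0,0],[0,0,0],-1]
    - [[0,0,0],[0,0,0],-1]

```text
clock: 19.45
position: [0.5736, -0.3384, 0.1912]
tool_rot: [3.141, -0.174, 0.036]
force: [0.6, -0.3, -0.7]
grip_width: 0.085
finger_force: 0.0
```

```bash
python3 - <<'E'
from h import *
T=plate_R(RY,10)*FLIP;tn=plate_R(RY,10).apply([0,0,1]);n=plate_R(RY,25).apply([0,0,1])
s=bot.observe();print(s["position"],np.round(s["qpos"],2))
f=grab_frame("wrist");P=wcloud(f);m=regions_of("nest","wrist")[0]["mask"]
r=topface(P[(cv2.dilate(m.astype(np.uint8),np.ones((5,5)))>0)&(f["depth"]>0)],n,None);show("nest",r)
p,Q=cur();a=rel(p,Q,NE+.002*tn,T,None,"down");rel(p,Q,r["cen"]+.002*tn,T,None,"down(meas)")
E
```

```text
[ 0.57362279 -0.33842796  0.19120917] [ 0.06  0.68  0.67  1.69 -0.69  0.85 -0.5 ]
nest cen [ 0.5963 -0.3389  0.0627] tilt 25.0 wh 121.7 56.8 yaw 0.0366 N 6418 naz -3.107
down N 6 [-0.0, 0.004, 0.857] [0.002, 0.0, -0.001]
down(meas) N 6 [-0.001, 0.006, 0.857] [0.002, 0.0, -0.001]
```

Emit:
play_rows:
  plan:
    - [[0,0.005,0.857],[0.002,0,0],-1]
    - [[0,0.005,0.857],[0.002,0,0],-1]
    - [[0,0.005,0.857],[0.002,0,0],-1]
    - [[0,0.005,0.857],[0.002,0,0],-1]
    - [[0,0.005,0.857],[0.002,0,0],-1]
    - [[0,0.005,0.857],[0.002,0,0],-1]
    - [[0,0,0],[0,0,0],-1]
    - [[0,0,0],[0,0,0],-1]

```text
clock: 20.55
position: [0.5959, -0.3399, 0.0652]
tool_rot: [3.141, -0.175, 0.035]
force: [-0.8, 0.5, -0.5]
grip_width: 0.0855
finger_force: 0.0
```

```bash
python3 - <<'E'
from h import *
T=plate_R(RY,10)*FLIP;tn=plate_R(RY,10).apply([0,0,1])
print(bot.observe()["force"])
rel(*cur(),NE+[0,-.0003,0]+.002*tn,T,1,"corr")
E
```

```text
[-0.76492128  0.53179009 -0.48497683]
corr N 1 [0.0, -0.042, 0.023] [0.003, -0.003, -0.011]
```

Emit:
play_rows:
  plan:
    - [[0,-0.03,0.01],[0,0,0],1]
    - [[0,0,0],[0,0,0],1]
    - [[0,0,0],[0,0,0],1]
    - [[0,0,0],[0,0,0],1]
    - [[0,0,0],[0,0,0],1]
  newtons: 60

```text
clock: 21.18
position: [0.596, -0.3387, 0.0654]
tool_rot: [-3.141, -0.176, 0.036]
force: [-3.1, 1.7, 10.1]
grip_width: 0.0544
finger_force: 62.1
```

Emit:
play_rows:
  plan:
    - [[-0.1,0,-0.35],[0,0,0],1]
    - [[-0.25,0,-0.95],[0,0,0],1]
    - [[-0.1,0,-0.99],[0,0,0],1]
    - [[0.1,0,-0.99],[0,0,0],1]
    - [[0.1,0,-0.99],[0,0,0],1]
    - [[0.1,0,-0.99],[0,0,0],1]
    - [[0.1,0,-0.99],[0,0,0],1]
    - [[0.1,0,-0.99],[0,0,0],1]
    - [[0,0,0],[0,0,0],1]
    - [[0,0,0],[0,0,0],1]

```text
clock: 22.42
position: [0.5653, -0.3394, 0.2424]
tool_rot: [-3.141, -0.174, 0.036]
force: [0.0, -0.1, -3.8]
grip_width: 0.0542
finger_force: 64.8
```

```bash
python3 - <<'E'
from h import *
s=bot.observe();print(s["position"],s["tool_rot"],s["grip_width"],s["finger_force"],np.round(s["qpos"],2))
f,q,r=inhand("nest",plate_R(RY,25).apply([0,0,1]))
p,Q=cur();d=Q.inv().apply(r["cen"]-p);print("d",d)
JN=np.array([.5510,.2732,.108])
rel(p,Q,*place_tcp(JN+[0,0,.016+.12],-.3745,d,14.9),None,"hover")
E
```

```text
[ 0.5653486  -0.33938902  0.24238255] [-3.14062464 -0.17405577  0.03553353] 0.05421003451904757 64.84875440597534 [ 0.03  0.62  0.72  1.66 -0.64  0.94 -0.54]
nest cen [ 0.5656 -0.3403  0.2394] tilt 24.7 wh 122.2 57.7 yaw 0.0291 N 17672 naz -3.102
tool-frame top pts: x [0.53294465 0.64495047] y [0.33195698 0.38739281] z [-0.15629424 -0.12850095]
normal in tool [-2.544e-01  4.000e-04 -9.671e-01] angle about y deg -14.736667790557254
d [-0.00018605  0.00085592  0.00256754]
hover N 26 [-0.174, -0.934, 0.014] [0.004, -0.11, 0.106]
```

Emit:
play_rows:
  plan:
    - [[-0.174,-0.934,0.014],[0.004,-0.11,0.106],1]
    - [[-0.174,-0.934,0.014],[0.004,-0.11,0.106],1]
    - [[-0.174,-0.934,0.014],[0.004,-0.11,0.106],1]
    - [[-0.174,-0.934,0.014],[0.004,-0.11,0.106],1]
    - [[-0.174,-0.934,0.014],[0.004,-0.11,0.106],1]
    - [[-0.174,-0.934,0.014],[0.004,-0.11,0.106],1]
    - [[-0.174,-0.934,0.014],[0.004,-0.11,0.106],1]
    - [[-0.174,-0.934,0.014],[0.004,-0.11,0.106],1]
    - [[-0.174,-0.934,0.014],[0.004,-0.11,0.106],1]
    - [[-0.174,-0.934,0.014],[0.004,-0.11,0.106],1]
    - [[-0.174,-0.934,0.014],[0.004,-0.11,0.106],1]
    - [[-0.174,-0.934,0.014],[0.004,-0.11,0.106],1]
    - [[-0.174,-0.934,0.014],[0.004,-0.11,0.106],1]
    - [[-0.174,-0.934,0.014],[0.004,-0.11,0.106],1]
    - [[-0.174,-0.934,0.014],[0.004,-0.11,0.106],1]
    - [[-0.174,-0.934,0.014],[0.004,-0.11,0.106],1]
    - [[-0.174,-0.934,0.014],[0.004,-0.11,0.106],1]
    - [[-0.174,-0.934,0.014],[0.004,-0.11,0.106],1]
    - [[-0.174,-0.934,0.014],[0.004,-0.11,0.106],1]
    - [[-0.174,-0.934,0.014],[0.004,-0.11,0.106],1]

```text
clock: 25.02
position: [0.533, 0.1329, 0.2414]
tool_rot: [-3.128, 0.162, -0.279]
force: [0.6, 0.9, -3.3]
grip_width: 0.0541
finger_force: 64.8
```

Emit:
play_rows:
  plan:
    - [[-0.174,-0.934,0.014],[0.004,-0.11,0.106],1]
    - [[-0.174,-0.934,0.014],[0.004,-0.11,0.106],1]
    - [[-0.174,-0.934,0.014],[0.004,-0.11,0.106],1]
    - [[-0.174,-0.934,0.014],[0.004,-0.11,0.106],1]
    - [[-0.174,-0.934,0.014],[0.004,-0.11,0.106],1]
    - [[-0.174,-0.934,0.014],[0.004,-0.11,0.106],1]
    - [[0,0,0],[0,0,0],1]
    - [[0,0,0],[0,0,0],1]
    - [[0,0,0],[0,0,0],1]

```text
clock: 26.15
position: [0.5525, 0.2725, 0.2464]
tool_rot: [3.139, 0.26, -0.376]
force: [0.2, -0.2, -3.8]
grip_width: 0.054
finger_force: 64.8
```

```bash
python3 - <<'E'
from h import *
s=bot.observe();print(s["position"],s["tool_rot"],np.round(s["qpos"],2))
for k in range(2):
    f,q,r=inhand("nest",np.array([0,0,1.]));p,Q=cur();d=Q.inv().apply(r["cen"]-p);print("d",d,p)
    level(wcloud(f),f["depth"],.108,.004,.1,"spacer")
d0=np.array([.0001,.0004,.0025]);JN=np.array([.5510,.2732,.108])
a=rel(p,Q,*place_tcp(JN+[0,0,.016+.03],-.3745,d0,14.85),None,"to+30")
rel(*a,*place_tcp(JN+[0,0,.016+.004],-.3745,d0,14.85),None,"to+4")
E
```

```text
[0.55254341 0.27247007 0.24635197] [ 3.13944654  0.26024318 -0.37632768] [-0.94  0.77  0.85  1.5  -0.7   1.4  -1.89]
nest cen [0.5521 0.2723 0.2441] tilt 0.2 wh 121.3 57.4 yaw -0.3821 N 17731 naz 0.361
tool-frame top pts: x [0.28339067 0.39501218] y [-0.48321025 -0.4278382 ] z [-0.3584832  -0.33078783]
normal in tool [-0.2543 -0.001  -0.9671] angle about y deg -14.730775246604352
d [0.00027293 0.00055575 0.00241095] [0.55260044 0.27273679 0.24648961]
spacer z0.108 cen [0.5576 0.2709 0.1082] tilt 0.1 wh 106.2 56.9 yaw -0.3731 N 4189 naz -0.556
nest cen [0.5521 0.2728 0.2442] tilt 0.2 wh 121.6 57.3 yaw -0.3841 N 17676 naz 0.430
tool-frame top pts: x [0.28352143 0.39500359] y [-0.48345546 -0.42804954] z [-0.35864615 -0.33085974]
normal in tool [-2.550e-01 -6.000e-04 -9.669e-01] angle about y deg -14.776549348301156
d [0.00017696 0.000329   0.00229567] [0.55258435 0.27292244 0.24651172]
spacer z0.108 cen [0.5574 0.2711 0.1082] tilt 0.2 wh 106.6 56.8 yaw -0.3814 N 4210 naz -0.922
to+30 N 4 [0.221, -0.002, 0.873] [0.002, 0.002, -0.002]
to+4 N 2 [0.133, -0.0, 0.503] [0.0, 0.0, 0.0]
```

Emit:
play_rows:
  plan:
    - [[0.221,-0.003,0.873],[0,0.002,-0.005],1]
    - [[0.221,-0.003,0.873],[0,0.002,-0.005],1]
    - [[0.221,-0.003,0.873],[0,0.002,-0.005],1]
    - [[0.221,-0.003,0.873],[0,0.002,-0.005],1]
    - [[0.133,0,0.5],[0,0,0],1]
    - [[0.133,0,0.5],[0,0,0],1]
    - [[0,0,0],[0,0,0],1]
    - [[0,0,0],[0,0,0],1]
    - [[0,0,0],[0,0,0],1]

```text
clock: 27.48
position: [0.5519, 0.2738, 0.1311]
tool_rot: [3.141, 0.258, -0.372]
force: [-0.1, 0.0, -3.6]
grip_width: 0.0539
finger_force: 64.8
```

```bash
python3 - <<'E'
from h import *
print(bot.observe()["force"])
d0=np.array([.0002,.0004,.0024]);JN=np.array([.5510,.2733,.108])
for k in range(3):
    p,Q=cur();grab_frame("wrist");rel(p,Q,*place_tcp(JN+[0,0,.016-.0007],-.3735,d0,14.85),3,"to-.7")
E
```

```text
[-0.11324087  0.02044172 -3.56307527]
to-.7 N 3 [0.015, 0.005, 0.071] [0.001, -0.002, 0.003]
to-.7 N 3 [0.016, 0.005, 0.07] [0.002, -0.001, 0.003]
to-.7 N 3 [0.016, 0.005, 0.069] [0.002, -0.001, 0.003]
```

Emit:
play_rows:
  plan:
    - [[0.016,0.005,0.07],[0,0,0.003],1]
    - [[0.016,0.005,0.07],[0,0,0.003],1]
    - [[0.016,0.005,0.07],[0,0,0.003],1]
    - [[0,0,0],[0,0,0],1]
    - [[0,0,0],[0,0,0],1]
    - [[0,0,0],[0,0,0],1]

```text
clock: 28.38
position: [0.5514, 0.2735, 0.1265]
tool_rot: [3.141, 0.259, -0.373]
force: [-4.3, -2.1, 18.2]
grip_width: 0.0539
finger_force: 67.0
```

```bash
python3 - <<'E'
from h import *
print(bot.observe()["force"])
d0=np.array([.0002,.0004,.0024]);JN=np.array([.5510,.2733,.108])
p,Q=cur();rel(p,Q,*place_tcp(JN+[0,0,.016-.0007],-.3735,d0,14.85),1,"resid")
E
```

```text
[-4.34666468 -2.12138521 18.17048169]
resid N 1 [0.011, -0.003, 0.031] [0.002, 0.002, 0.0]
```

Contact, 18 N. Release and rise.

Emit:
play_rows:
  plan:
    - [[0,0,0],[0,0,0],-1]
    - [[0,0,0],[0,0,0],-1]
    - [[0,0,0],[0,0,0],-1]
    - [[-0.13,0,-0.48],[0,0,0],-1]
    - [[-0.26,0,-0.96],[0,0,0],-1]
    - [[-0.26,0,-0.96],[0,0,0],-1]
    - [[-0.26,0,-0.96],[0,0,0],-1]
    - [[-0.26,0,-0.96],[0,0,0],-1]
    - [[-0.26,0,-0.96],[0,0,0],-1]
    - [[0,0,0],[0,0,0],-1]
    - [[0,0,0],[0,0,0],-1]

```text
clock: 29.75
position: [0.5506, 0.2738, 0.2624]
tool_rot: [3.141, 0.259, -0.374]
force: [0.1, -0.4, -0.4]
grip_width: 0.0856
finger_force: 0.0
```

```bash
python3 - <<'E'
from h import *
f=jacklook((.124,.108,.080),("side","wrist"));P=wcloud(f);save(f,"w5.png")
p,Q=cur();print(p,bot.observe()["tool_rot"])
for r in regions_of("pin","wrist"):
    q=P[r["mask"]&(f["depth"]>0)];print(r["p"],r["box"],np.median(q,0),np.percentile(q[:,2],97));t=q[abs(q[:,2]-.084)<.004]
    if len(t)>30:print("top",cv2.minEnclosingCircle((t[:,:2]*1000).astype(np.float32)))
T=plate_R(-.375)*FLIP
PIN=np.array([.5345,-.0045,.084])
rel(p,Q,PIN+[0,0,.10],T,None,"abovepin yaw-.375")
E
```

```text
side z0.124 cen [0.5498 0.2756 0.1249] tilt 0.1 wh 120.6 58.4 yaw -0.3664 N 2047 naz 1.557
side z0.108 cen [0.5492 0.2769 0.108 ] tilt 2.7 wh 119.6 55.4 yaw -0.3764 N 138 naz 0.757
side z0.080 cen [0.5502 0.2754 0.0811] tilt 0.2 wh 150.2 101.1 yaw -0.3769 N 1694 naz 2.067
wrist z0.124 cen [0.5505 0.2738 0.1243] tilt 0.1 wh 121.6 57.1 yaw -0.3721 N 7267 naz -1.025
wrist z0.108 cen [0.5951 0.256  0.1083] tilt 7.6 wh 55.0 26.5 yaw 1.1827 N 105 naz -0.392
wrist z0.080 cen [0.552  0.2729 0.0803] tilt 0.1 wh 149.7 100.6 yaw -0.3822 N 5860 naz -2.295
[0.55046858 0.27383305 0.26166177] [ 3.1397283   0.25950463 -0.37382924]
0.9 [539.7, 68.6, 571.3, 91.8] [0.53903158 0.00118385 0.07810725] 0.08505995858278742
top ((536.1412963867188, -5.214531898498535), 12.600985527038574)
0.84 [468.2, 98.3, 524.6, 138.5] [0.51705839 0.08630013 0.09010928] 0.09990141308655726
top ((514.0868530273438, 83.2824935913086), 14.832611083984375)
0.63 [461.2, 44.4, 518.7, 81.8] [0.5793933  0.08472771 0.09645531] 0.1000984726035085
top ((578.3094482421875, 82.91534423828125), 14.035306930541992)
abovepin yaw-.375 N 12 [0.324, 0.883, 0.217] [0.001, 0.144, 0.001]
```

View pics/w5.png

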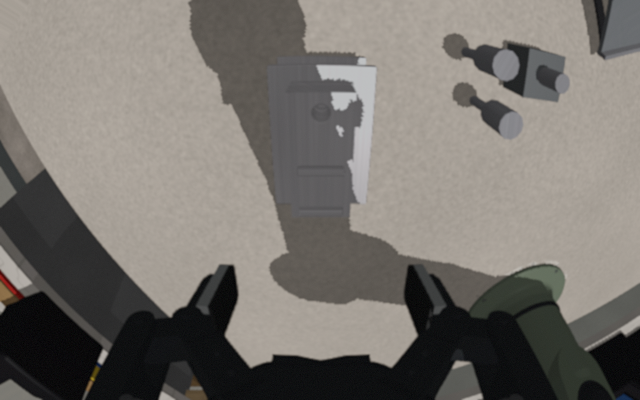

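The wrist view shows the ribbed plate flush on the spacer, ribs up, with its hole at (321,112). The centres agree to 0.3 mm in both cameras. Next the pin, the small one at (555,80).

Emit:
play_rows:
  plan:
    - [[0.324,0.883,0.217],[0.001,0.144,0.001],-1]
    - [[0.324,0.883,0.217],[0.001,0.144,0.001],-1]
    - [[0.324,0.883,0.217],[0.001,0.144,0.001],-1]
    - [[0.324,0.883,0.217],[0.001,0.144,0.001],-1]
    - [[0.324,0.883,0.217],[0.001,0.144,0.001],-1]
    - [[0.324,0.883,0.217],[0.001,0.144,0.001],-1]
    - [[0.324,0.883,0.217],[0.001,0.144,0.001],0]
    - [[0.324,0.883,0.217],[0.001,0.144,0.001],0]
    - [[0.324,0.883,0.217],[0.001,0.144,0.001],0]
    - [[0.324,0.883,0.217],[0.001,0.144,0.001],0]
    - [[0.324,0.883,0.217],[0.001,0.144,0.001],0]
    - [[0.324,0.883,0.217],[0.001,0.144,0.001],0]
    - [[0,0,0],[0,0,0],0]
    - [[0,0,0],[0,0,0],0]

```text
clock: 31.65
position: [0.5348, -0.004, 0.1841]
tool_rot: [-3.141, 0.0, -0.375]
force: [-0.1, 0.3, 0.3]
grip_width: 0.0427
finger_force: 0.0
```

```bash
python3 - <<'E'
from h import *
s=bot.observe();print(s["position"],s["tool_rot"],s["grip_width"],np.round(s["qpos"],2))
f=grab_frame("wrist");P=wcloud(f);save(f,"w6.png")
for r in regions_of("pin","wrist"):
    q=P[r["mask"]&(f["depth"]>0)];print(r["p"],r["box"],np.median(q,0))
m=(f["depth"]>0)&(abs(P[...,2]-.084)<.003)&(np.hypot(P[...,0]-.535,P[...,1]+.004)<.03)
t=P[m];print(m.sum(),t.mean(0),cv2.minEnclosingCircle((t[:,:2]*1000).astype(np.float32)))
m=(f["depth"]>0)&(abs(P[...,2]-.05)<.003)&(np.hypot(P[...,0]-.535,P[...,1]+.004)<.05);show("stand",topface(P[m],np.array([0,0,1.]),None))
E
```

```text
[ 0.5347763  -0.00404081  0.18412969] [-3.14141081e+00  4.50392827e-04 -3.75120121e-01] 0.04269778869234569 [-0.72  0.65  0.91  1.93 -0.65  0.89 -1.42]
0.93 [183.2, 175.6, 239.6, 230.3] [0.57736778 0.07234172 0.09815974]
0.84 [218.5, 228.0, 261.8, 290.9] [0.51785189 0.07656102 0.09133388]
0.63 [308.2, 185.4, 337.8, 223.2] [ 0.53916462 -0.00665972  0.08388165]
680 [ 0.53610842 -0.00573782  0.08418223] ((535.5196533203125, -5.631478309631348), 12.203553199768066)
stand cen [ 0.5358 -0.0053  0.0503] tilt 0.1 wh 61.1 60.2 yaw -0.3304 N 3364 naz -1.679
```

View pics/w6.png

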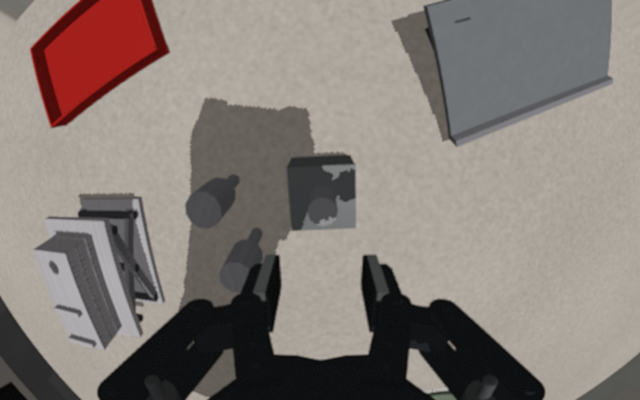

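The wrist view shows the small pin in its stand at (322,205) below the jaws, and the two tall look-alikes at (210,203) and (240,258) clear of the fingers. Descending to it.

Emit:
play_rows:
  plan:
    - [[0.01,0.008,0.936],[0,0,0],0]
    - [[0.01,0.008,0.936],[0,0,0],0]
    - [[0.01,0.008,0.936],[0,0,0],0]
    - [[0.01,0.008,0.936],[0,0,0],0]
    - [[0.01,0.008,0.936],[0,0,0],0]
    - [[0,0,0],[0,0,0],0]
    - [[0,0,0],[0,0,0],0]

```text
clock: 32.62
position: [0.5359, -0.0058, 0.068]
tool_rot: [-3.141, -0.001, -0.375]
force: [-0.1, -0.4, -0.0]
grip_width: 0.0428
finger_force: 0.0
```

Emit:
play_rows:
  plan:
    - [[0,0,0],[0,0,0],1]
    - [[0,0,0],[0,0,0],1]
    - [[0,0,0],[0,0,0],1]
    - [[0,0,0],[0,0,0],1]
  newtons: 40

```text
clock: 33.12
position: [0.536, -0.0057, 0.0682]
tool_rot: [-3.141, -0.001, -0.375]
force: [-1.9, 0.5, 8.5]
grip_width: 0.0228
finger_force: 38.7
```

Emit:
play_rows:
  plan:
    - [[0,0,-0.3],[0,0,0],1]
    - [[0,0,-0.98],[0,0,0],1]
    - [[0,0,-0.98],[0,0,0],1]
    - [[0,0,-0.98],[0,0,0],1]
    - [[0,0,-0.98],[0,0,0],1]
    - [[0,0,-0.98],[0,0,0],1]
    - [[0,0,-0.98],[0,0,0],1]
    - [[0,0,-0.98],[0,0,0],1]
    - [[0,0,0],[0,0,0],1]
    - [[0,0,0],[0,0,0],1]

```text
clock: 34.38
position: [0.5352, -0.0057, 0.246]
tool_rot: [-3.141, 0.0, -0.375]
force: [0.4, 0.4, -0.8]
grip_width: 0.0228
finger_force: 39.3
```

```bash
python3 - <<'E'
from h import *
s=bot.observe();print(s["position"],s["grip_width"],s["force"])
p,Q=cur()
for c in("scene","side"):
    f=grab_frame(c);P=cloud(f);m=(f["depth"]>0)&(np.hypot(P[...,0]-p[0],P[...,1]-p[1])<.012)&(P[...,2]>p[2]-.075)&(P[...,2]<p[2]-.022)
    q=P[m];print(c,m.sum(),"shaft xyz mean",q.mean(0) if len(q) else None,"zmin",q[:,2].min() if len(q) else None)
    if len(q)>10:
        for lo,hi in((-.045,-.022),(-.075,-.045)):
            t=q[(q[:,2]-p[2]>lo)&(q[:,2]-p[2]<hi)];print("  ",len(t),np.round(t.mean(0)-p,4))
f=grab_frame("wrist");P=wcloud(f)
m=(f["depth"]>0)&(abs(P[...,2]-p[2]-.016)<.004)&(np.hypot(P[...,0]-p[0],P[...,1]-p[1])<.016);t=Q.inv().apply(P[m]-p);print("head top",m.sum(),t.mean(0) if m.sum() else "", np.ptp(t,axis=0) if m.sum() else "")
h=np.array([.5505,.2737])+.042*np.array([np.cos(.374),-np.sin(.374)]);print("hole",h)
rel(p,Q,[*h,p[2]],plate_R(-.374)*FLIP,None,"over hole")
E
```

```text
[ 0.53520996 -0.00568056  0.24598954] 0.022774414602526064 [ 0.38760762  0.43730758 -0.81802723]
scene 51 shaft xyz mean [ 0.53554674 -0.00726759  0.20431047] zmin 0.18570492354230494
   32 [ 0.0005 -0.0015 -0.0357]
   19 [ 0.0001 -0.0017 -0.0517]
side 64 shaft xyz mean [ 5.33404987e-01 -6.11827881e-05  2.05465072e-01] zmin 0.19035871008950017
   42 [-0.0019  0.0056 -0.0351]
   22 [-0.0016  0.0056 -0.0509]
head top 1982 [ 0.0010133  0.0001787 -0.0155757] [0.02461342 0.02337192 0.0079827 ]
hole [0.58959668 0.25835564]
over hole N 12 [-0.153, -0.885, 0.0] [-0.0, 0.0, -0.001]
```

Emit:
play_rows:
  plan:
    - [[-0.153,-0.885,0],[0,0,0],1]
    - [[-0.153,-0.885,0],[0,0,0],1]
    - [[-0.153,-0.885,0],[0,0,0],1]
    - [[-0.153,-0.885,0],[0,0,0],1]
    - [[-0.153,-0.885,0],[0,0,0],1]
    - [[-0.153,-0.885,0],[0,0,0],1]
    - [[-0.153,-0.885,0],[0,0,0],1]
    - [[-0.153,-0.885,0],[0,0,0],1]
    - [[-0.153,-0.885,0],[0,0,0],1]
    - [[-0.153,-0.885,0],[0,0,0],1]
    - [[-0.153,-0.885,0],[0,0,0],1]
    - [[-0.153,-0.885,0],[0,0,0],1]
    - [[0,0,0],[0,0,0],1]
    - [[0,0,0],[0,0,0],1]
    - [[0,0,0],[0,0,0],1]

```text
clock: 36.4
position: [0.5902, 0.2573, 0.2464]
tool_rot: [-3.141, -0.0, -0.376]
force: [-0.7, -0.3, -0.7]
grip_width: 0.0229
finger_force: 39.3
```

```bash
python3 - <<'E'
from h import *
ps=[]
for k in range(2):
    f=grab_frame("wrist");p,Q=cur();ps.append(p);P=wcloud(f)
    level(P,f["depth"],.124,.004,.1,"nest")
# hole: pixels in nest top region whose depth is deeper
uv=np.array([.5897,.2583]);m=(f["depth"]>0)&(np.hypot(P[...,0]-uv[0],P[...,1]-uv[1])<.02)
lo=P[m&(P[...,2]<.12)&(P[...,2]>.085)];print("deep pts",len(lo),lo.mean(0) if len(lo) else "")
p=np.mean(ps,0);print(p)
T=plate_R(-.374)*FLIP
rel(p,Q,[.5898,.2583,.19],T,None,"to .19");rel(p,Q,[.5898,.2583,.141],T,None,"to home")
E
```

```text
nest z0.124 cen [0.5714 0.2657 0.1242] tilt 0.1 wh 76.8 56.8 yaw -0.3716 N 3885 naz -0.134
nest z0.124 cen [0.5712 0.2658 0.1242] tilt 0.2 wh 77.2 56.9 yaw -0.3723 N 3878 naz -1.082
deep pts 375 [0.5953502  0.25631496 0.10409053]
[0.59021025 0.25738078 0.24643729]
to .19 N 3 [-0.01, -0.009, 0.752] [-0.001, -0.0, -0.005]
to home N 5 [-0.006, -0.005, 0.843] [-0.0, -0.0, -0.003]
```

Emit:
play_rows:
  plan:
    - [[-0.01,-0.01,0.75],[0,0,-0.005],1]
    - [[-0.01,-0.01,0.75],[0,0,-0.005],1]
    - [[-0.01,-0.01,0.75],[0,0,-0.005],1]
    - [[0,0,0],[0,0,0],1]
    - [[0,0,0.3],[0,0,0],1]
    - [[0,0,0.3],[0,0,0],1]
    - [[0,0,0.3],[0,0,0],1]
    - [[0,0,0],[0,0,0],1]

```text
clock: 37.5
position: [0.5895, 0.2588, 0.167]
tool_rot: [3.141, 0.0, -0.373]
force: [-0.8, -0.2, -1.3]
grip_width: 0.0228
finger_force: 39.4
```

Emit:
play_rows:
  plan:
    - [[0,0,0.25],[0,0,0],1]
    - [[0,0,0.25],[0,0,0],1]
    - [[0,0,0.2],[0,0,0],1]
    - [[0,0,0.2],[0,0,0],1]
    - [[0,0,0],[0,0,0],1]

```text
clock: 38.12
position: [0.5896, 0.2588, 0.1446]
tool_rot: [3.141, 0.0, -0.373]
force: [0.0, -0.7, -1.2]
grip_width: 0.0226
finger_force: 39.4
```

Emit:
play_rows:
  plan:
    - [[0,0,0.05],[0,0,0],1]
    - [[0,0,0.05],[0,0,0],1]
    - [[0,0,0],[0,0,0],1]
    - [[0,0,0],[0,0,0],1]

```text
clock: 38.62
position: [0.5898, 0.2589, 0.1426]
tool_rot: [-3.141, -0.0, -0.373]
force: [0.5, -1.2, -1.2]
grip_width: 0.0229
finger_force: 39.4
```

Emit:
play_rows:
  plan:
    - [[0,0,0.02],[0,0,0],1]
    - [[0,0,0],[0,0,0],1]
    - [[0,0,0],[0,0,0],0]
    - [[0,0,0],[0,0,0],0]
    - [[0,0,0],[0,0,0],0]

```text
clock: 39.25
position: [0.5897, 0.2589, 0.142]
tool_rot: [-3.142, -0.0, -0.373]
force: [-0.5, 0.1, 0.2]
grip_width: 0.0429
finger_force: 0.0
```

Emit:
play_rows:
  plan:
    - [[0,0,-0.4],[0,0,0],0]
    - [[0,0,-0.9],[0,0,0],0]
    - [[0,0,-0.9],[0,0,0],0]
    - [[0,0,-0.9],[0,0,0],0]
    - [[0,0,-0.9],[0,0,0],0]
    - [[-0.3,0.9,-0.3],[0,0,0],0]
    - [[-0.3,0.9,-0.3],[0,0,0],0]
    - [[-0.3,0.9,-0.3],[0,0,0],0]
    - [[-0.3,0.9,-0.3],[0,0,0],0]
    - [[0,0,0],[0,0,0],0]
    - [[0,0,0],[0,0,0],0]

```text
clock: 40.62
position: [0.5293, 0.1866, 0.2727]
tool_rot: [-3.14, -0.0, -0.373]
force: [1.0, 0.6, -0.4]
grip_width: 0.0428
finger_force: 0.0
```

```bash
python3 - <<'E'
from h import *
f=jacklook((.158,.124,.080),("side","wrist"));P=wcloud(f)
m=(f["depth"]>0)&(P[...,2]>.14)&(P[...,2]<.17)&(np.hypot(P[...,0]-.59,P[...,1]-.2583)<.03);q=P[m];print("head top z",np.percentile(q[:,2],[50,95]))
t=q[q[:,2]>np.percentile(q[:,2],95)-.003];print(cv2.minEnclosingCircle((t[:,:2]*1000).astype(np.float32)))
g=grab_frame("side");cv2.imwrite("pics/s9.png",cv2.resize(g["pixels"][270:400,260:430,::-1],None,fx=4,fy=4))
E
```

```text
side z0.158 cen [0.5875 0.2614 0.1587] tilt 0.8 wh 23.1 23.0 yaw -0.6209 N 159 naz 1.736
side z0.124 cen [0.5494 0.2754 0.1249] tilt 0.1 wh 120.4 58.5 yaw -0.3788 N 1831 naz -0.342
side z0.080 cen [0.5503 0.2759 0.0811] tilt 0.2 wh 150.6 100.4 yaw -0.3699 N 1711 naz 1.474
wrist z0.158 cen [0.5893 0.2587 0.1582] tilt 1.3 wh 23.8 22.8 yaw -0.4873 N 594 naz -1.219
wrist z0.124 cen [0.5509 0.2736 0.1243] tilt 0.2 wh 120.9 57.5 yaw -0.3712 N 4901 naz -1.305
wrist z0.080 cen [0.5519 0.2725 0.0803] tilt 0.1 wh 149.9 101.2 yaw -0.3789 N 3894 naz -2.225
head top z [0.15805302 0.15929038]
((589.3952026367188, 259.22686767578125), 12.426053047180176)
```

View pics/s9.png

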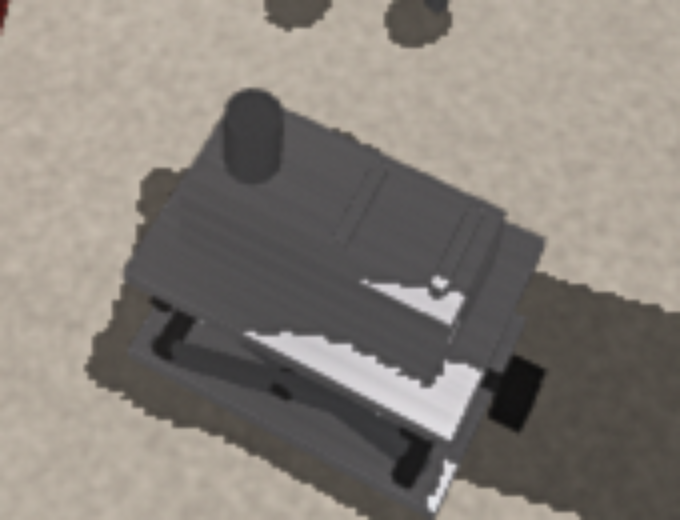

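The crop shows the stack square on the jack and the pin head upright on the ribbed plate at crop (253,135). Its top is at z≈0.158 m, which is fully home. The robot is clear, so I'm handing in.

```bash
python3 -c "
from workcell import bot
print(bot.job_done())"
```

```text
the job is handed in; nothing more can be done
None
```

I built the fixture and handed it in at about 41 s. The spacer and the ribbed plate (ribs up) sit square and flush on the jack's base plate to about 1 mm, the pin is fully home with its head on the ribbed plate, and the tray, block and wrench were not touched.

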